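Cover the full casting mould

ROBOT

A 6-joint arm with a two-finger parallel gripper is mounted at the origin on the work surface. World frame = base frame: x ahead of the robot, y to its left, z up, the work surface at z = 0. Lengths are in m, angles in rad, forces in N, time in s.
With the tool pointing down it reaches from about 0.325 to 0.9 m from the base axis. Payload 3.5 kg.
Tool frame: the origin (TCP) lies between the finger pads; the fingertips stand 14 mm ahead of it and the grasp point (between the pads) lies 5 mm behind it; z points along the fingers, y is the line along which they close (so a half turn about z gives the same grasp; the last joint's range is limited). The gripper opens to 85 mm and grips with 20 to 120 N. Pads are 22 mm wide; open, the fingers measure 114 mm over their backs; the gripper's body (76 mm by 85 mm) begins 54 mm behind the grasp point. The pads swing forward as they close: fully open they stand 13 mm farther back than shut.
Start: joints at [1.03, 0.276, -0.026, 1.268, 0, 1.467], TCP at [0.265, 0.566, 0.245] pointing down, gripper open.
Joint ranges: [-3.12, 3.12], [-0.85, 1.88], [-1.08, 1.24], [-1.95, 2.15], [-1.57, 1.53], [-3.14, 3.14]. Speed limits (rad/s): [2.57, 2.57, 3.14, 3.14, 3.14, 3.14].

INTERFACE

Orientations are given as a rotation vector (axis times angle).
In Python, from bench import monitor, cams, ticket, nets gives the robot as it stands.
- The arm moves only by the tool drive_tool, never from a script. Its argument "motion" is text: rows parted by semicolons, each of 4 numbers parted by spaces: the shift along the tool's x, y, z in mm, then the turn about the tool's z in degrees. In form: tx ty tz twist; .... A call has 1 to 5 rows; each row shifts and turns the commanded pose from where the row before left it, along the tool's axes as they then stand; what a row does not reach is not made up. A row lasts 1/12 s, in which the tool goes at most 41.7 mm and 7.16 degrees, less where a joint would pass 70% of its speed; a pose out of reach is approached as far as the arm can. A call is refused whole if a number of a shift passes 41.7 or a number of a turn 7.16, either way. A call with a gripper value outside its range is refused whole. "gripper" is the closure, from -1 (fully open) to 1 (shut), set as the call begins (left out, the last holds). The fingers move at their own pace and stop on an object; "newtons" is the grip in N (left out, the last holds). Time passes only in rows, so rows that do not move let the fingers close. It gives the time, the measured TCP pose, the force, the opening and the grip force at its end, in the units of the state.
- monitor.state(): the state, without advancing time (a new reading comes with each control period).
- cams.grab_frame(name): name is "scene" or "top" or "wrist"; returns the picture (480x640x3 uint8, blue, green, red); there is no depth.
- cams.camera_params(name): a dict with "K" (3x3 intrinsics, pixels), "eye" and "attitude" of the camera in the world. Camera axes: x right, y down, z forward; pixel columns grow to the right and rows downward; lengths in m; the calibration is good to about 2 mm. A picture is of the moment at which its call begins: read the wrist's pose just before it. camera_params takes no time and is no camera call; for the wrist camera it gives the pose at the moment of the call.
- ticket.sign_off(): hands the job in; it is judged then, once.
Trained networks look in the newest picture that a camera, given by its name, has taken for a name from the list of things; names that differ only in an ending like _2 or _b are one class to them, and where a whole thing is asked for, a point or a joint stands for the part that bears it (a point fixed in the world has none). Each returns a list of dicts, best first, with "score" (0 to 1); they miss things now and then, are a little off and sometimes report something else, mostly with a low value. They report only what shows in the picture. A call takes as long as a camera call. They do not tell look-alikes from the thing itself.
- nets.silhouettes(camera, query): "mask" (480x640 bool, what is visible of it) and "extent" ([left, top, right, bottom] in pixels, round what is visible of it).
The state is a dict: "time_s": time; "joints": joint angles; "dq": joint speeds; "effort": joint torques, N m; "ee_pos": TCP position; "tool_rot": TCP orientation; "wrist_force": force on the tool from outside, world axes, zero at the start; "wrist_torque": the same for the moment, N m; "gripper_width": opening from 0.0 (shut) to 1.0 (fully open); "grip_force": force on a finger pad.
Only numpy, scipy, OpenCV 4.12 (cv2) and the standard library are available. Lean on these libraries where they do the work, as an engineer would, in place of code of your own. Each camera call takes 0.05 s, during which the arm holds its last target. There are 200 camera calls.

TASK

Only one of the three moulds is full: its well holds a whole resin disc, while the other two hold just a half-disc. Take the cover plate off the sloping stand by its handle and lay it flat on the full mould, edges in line all round, setting it down gently and not dropping it. Leave the resin pieces and everything else lying as they are.

Things in the scene. Friction and masses are not known exactly. Their poses are not given: they have to be found in the camera images.
- mould_a: white plastic mould block, one of three alike, fixed to the bench: 100 mm (its x) by 120 mm (its y), 40 mm high, standing square on the bench. A round well 76 mm across and 12 mm deep in the middle of its top holds a resin piece. Origin: centre of its underside; z up.
- mould_b: white plastic mould block, one of three alike, fixed to the bench: 100 mm (its x) by 120 mm (its y), 40 mm high, standing square on the bench. A round well 76 mm across and 12 mm deep in the middle of its top holds a resin piece. Origin: centre of its underside; z up.
- mould_c: white plastic mould block, one of three alike, fixed to the bench: 100 mm (its x) by 120 mm (its y), 40 mm high, standing square on the bench. A round well 76 mm across and 12 mm deep in the middle of its top holds a resin piece. Origin: centre of its underside; z up.
- piece_whole: the whole brown resin piece: a round disc 70 mm across, 8 mm thick, lying loose in the well of one of the moulds (any of the three), its top 4 mm below the mould's top. Origin: centre of its underside, within about 3 mm of the middle of that mould.
- piece_half_1: a brown resin half-disc (half of a disc 70 mm across, 8 mm thick), lying loose in the well of one of the moulds. Origin: on its underside, at the middle of its straight edge (the centre of the full circle); it extends to its own +y.
- piece_half_2: a brown resin half-disc (half of a disc 70 mm across, 8 mm thick), lying loose in the well of one of the moulds. Origin: on its underside, at the middle of its straight edge (the centre of the full circle); it extends to its own +y.
- cover: aluminium cover plate, about 0.35 kg, 100 mm (x) by 120 mm (y) by 10 mm thick: a mould's outline. A grey solid bar handle, 90 mm long (y), 18 mm thick (x), stands 32 mm above the middle of its upper face. Symmetric about a half turn. Origin: centre of its flat underside; z to the handle side. Starts on the sloping stand, its z leaning 35 degrees from vertical, towards the robot.
- stand: fixed plywood stand, 150 mm wide, whose board slopes at 35 degrees: low on its own -x side (turned roughly to the robot), high (about 110 mm) on its +x side. A lip along the low edge, no higher than the cover is thick (8 mm), keeps the cover from sliding; the cover is free to lift off square to the board. Origin: centre of its foot; z up.
- stand_face (a point): middle of the stand's sloping face, 65 mm above the bench; the cover's underside starts within about 10 mm of it.
- pot_1: bystander: white plastic cup, 64 mm across, 70 mm high; loose on the bench. Origin: centre of its underside.
- pot_2: bystander: white plastic cup, 68 mm across, 60 mm high; loose on the bench. Origin: centre of its underside.
- spatula: bystander: small spatula lying flat, 140 mm long; loose on the bench. Origin: its lying underside, about the middle.
- puck: bystander: plain steel cylinder, 56 mm across, 30 mm high; loose on the bench. Origin: centre of its underside.
- jar: bystander: white plastic jar, 60 mm across, 80 mm high; loose on the bench. Origin: centre of its underside.
Mind the look-alikes: they are no part of the job. What is shaped like the cover but purple or turquoise is not meant.

How it is judged:
On the way:
1. the cover has been lifted off the stand (distance between cover and stand_face above 0.06 m), for 0.1 s.
At the end, for the whole second after the job is handed in: The cover lies flat (within 0.03 rad, underside 38 to 42.5 mm above the mould's underside, that is, on its top) on the mould whose well holds the whole disc, centred within 6 mm and its edges in line within 0.09 rad (either way round), released and at rest; the disc is still in that well (((horizontal distance between piece_whole and mould_a below 0.012 m and horizontal distance between cover and mould_a below 0.006 m and angle between the x axis of cover and the x axis of mould_a, either way round below 0.09 rad and z of cover in the frame of mould_a between 0.038 and 0.0425 m) or (horizontal distance between piece_whole and mould_b below 0.012 m and horizontal distance between cover and mould_b below 0.006 m and angle between the x axis of cover and the x axis of mould_b, either way round below 0.09 rad and z of cover in the frame of mould_b between 0.038 and 0.0425 m) or (horizontal distance between piece_whole and mould_c below 0.012 m and horizontal distance between cover and mould_c below 0.006 m and angle between the x axis of cover and the x axis of mould_c, either way round below 0.09 rad and z of cover in the frame of mould_c between 0.038 and 0.0425 m)) and angle between cover's own z axis and vertical below 0.03 rad and linear speed of cover below 0.01 m/s and angular speed of cover below 0.05 rad/s); the robot touches nothing.
It fails at once if a resin piece is moved by more than 12 mm (distance of any of piece_whole, piece_half_1, piece_half_2 from where it was at the start of the episode above 0.012 m).
It fails at once if a bystander is moved by more than 3 cm (distance of any of pot_1, pot_2, spatula, puck, jar from where it was at the start of the episode above 0.03 m).
It fails at once if the cover is dropped (it moves faster than 0.45 m/s while the fingers do not touch it) (contact force between the fingers and cover below 0.2 N and linear speed of cover above 0.45 m/s).
It also fails if it takes over 38 s, if anything falls off the work surface, if the arm or the gripper's body presses on something with over 40 N, if the wrist force passes 120 N, or if a joint passes its speed limit or range.

## Working session

There is one attempt and no reset: what is moved stays moved. The work goes in short steps, Python scripts to look and compute and a tool call to move; the robot and the scene stay as the last step left them, time stands still between calls to the robot, and variables do not carry over. Pictures are saved under pics/ and viewed, at most 10 in all, crops included, and the job is handed in when it is done.

Besides the shell and the picture viewer there is one more tool, called by a JSON object that holds its "method" and its "body", one argument or row to a line. drive_tool: Moves the arm, as the interface text tells. Its arguments: {"type":"object","properties":{"motion":{"type":"string"},"gripper":{"type":"number"},"newtons":{"type":"number"}},"required":["motion"]}

```bash
mkdir -p pics; ls; python3 - <<'E'
from bench import monitor,cams,nets
import cv2,numpy as np
print(monitor.state())
for n in ("scene","top"):
    im=cams.grab_frame(n); cv2.imwrite(f"pics/{n}0.png",im)
    p=cams.camera_params(n); print(n,p)
    for q in ("mould_a","cover","piece_whole","piece_half_1","stand"):
        for d in nets.silhouettes(n,q):
            print(q,round(d["score"],2),d["extent"],d["mask"].sum())
E
```

```text
pics
{'time_s': 0.0, 'joints': array([ 1.02956956e+00,  2.77157482e-01, -2.78858792e-02,  1.26804472e+00,
       -2.98388388e-05,  1.46740963e+00]), 'dq': array([ 7.22263810e-04, -7.95407475e-04, -5.39002787e-04, -2.57291188e-03,
       -8.54580813e-04,  4.52922316e-05]), 'effort': array([-3.34283231e-04, -4.45503402e+01,  2.95204800e+01,  1.63663802e-02,
       -1.67049502e-04,  9.66533435e-06]), 'ee_pos': array([0.26460262, 0.56537951, 0.24414215]), 'tool_rot': array([-0.68212519, -3.06592809,  0.00342859]), 'wrist_force': array([-5.42359486e-01, -2.46067435e-01,  2.67191626e-04]), 'wrist_torque': array([ 0.04661171,  0.01687287, -0.05374952]), 'grip_force': 0.0, 'gripper_width': 0.9952128380632768}
scene {'K': array([[503.02658907,   0.        , 315.86877318],
       [  0.        , 503.02658907, 246.70836069],
       [  0.        ,   0.        ,   1.        ]]), 'eye': array([1.52127067, 0.31240012, 0.97311826]), 'attitude': array([-1.50987046, -1.97328299,  0.90239662])}
mould_a 0.82 [264.5, 213.9, 317.0, 252.0] 1214
mould_a 0.63 [190.6, 253.4, 251.9, 296.8] 1622
mould_a 0.6 [176
[... 743 characters left out ...]
8913198e-04, 1.35858231e+00]), 'attitude': array([-2.10938739,  2.14542464, -0.17985153])}
mould_a 0.93 [325.1, 265.7, 386.5, 324.7] 2083
mould_a 0.92 [384.8, 171.8, 445.6, 224.6] 2233
mould_a 0.89 [445.2, 245.6, 505.4, 298.6] 1905
cover 0.86 [170.7, 189.6, 237.8, 247.5] 2520
cover 0.77 [95.7, 331.6, 154.2, 385.2] 2640
cover 0.57 [80.4, 237.5, 148.6, 303.3] 2495
cover 0.57 [333.0, 158.6, 360.3, 193.8] 674
cover 0.48 [386.5, 174.7, 445.6, 221.1] 2203
piece_whole 0.75 [461.3, 256.1, 491.7, 291.8] 745
piece_whole 0.24 [206.2, 306.0, 232.9, 335.9] 550
piece_half_1 0.64 [400.9, 185.6, 422.5, 214.0] 360
piece_half_1 0.62 [341.1, 276.4, 371.0, 300.4] 385
stand 0.86 [159.9, 174.0, 248.7, 257.5] 1870
```

View pics/top0.png

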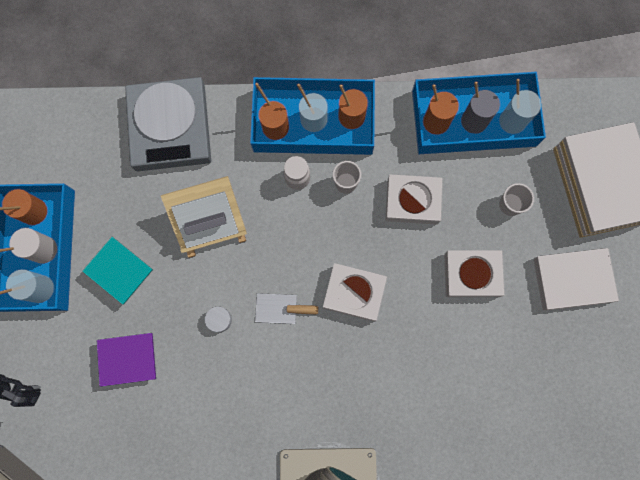

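View pics/scene0.png

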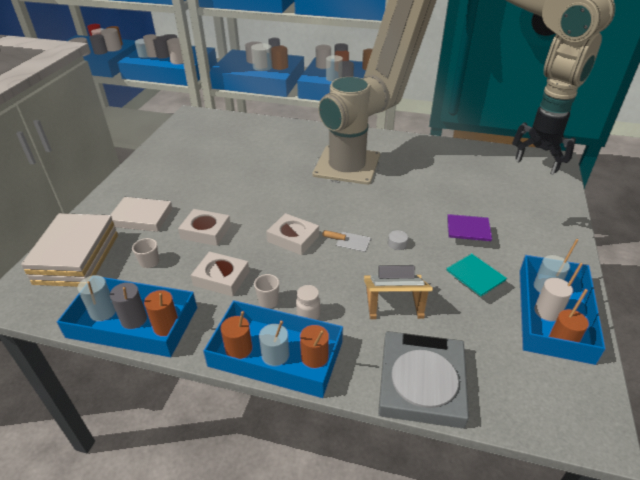

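The top view shows the full mould at pixel (476,272), with half-discs at (415,198) and (356,290). The real cover is on the stand at (205,220). The turquoise (118,271) and purple (126,360) plates are decoys. The scene view agrees: full mould at (205,222), cover at (397,278).

Next I fit poses by matching projected models to the masks.

```bash
cat > h.py <<'E'
import numpy as np,cv2
from scipy.spatial.transform import Rotation as R
from scipy.optimize import minimize
from bench import monitor,cams,nets
def box(x0,x1,y0,y1,z0,z1): return np.array([[a,b,c] for a in(x0,x1) for b in(y0,y1) for c in(z0,z1)])
MOULD=[box(-.05,.05,-.06,.06,0,.04)]
COVER=[box(-.05,.05,-.06,.06,0,.01),box(-.009,.009,-.045,.045,.01,.042)]
def proj(p,X):
    c=R.from_rotvec(p["attitude"]).inv().apply(X-p["eye"]); u=c@p["K"].T; return u[:,:2]/u[:,2:]
def pose(v,tilt):  # tilt: z leans to the own -x side
    return R.from_euler("z",v[3])*R.from_euler("y",-tilt)
def render(p,parts,v,tilt,S=4):
    m=np.zeros((480*S,640*S),np.uint8)
    for b in parts:
        q=proj(p,pose(v,tilt).apply(b)+v[:3])
        cv2.fillConvexPoly(m,cv2.convexHull(np.round((q+.5)*S*16-8).astype(np.int32)),1,shift=4)
    return cv2.resize(m.astype(np.float32),(640,480),interpolation=cv2.INTER_AREA)
def fit(views,parts,v0,tilt,free):
    v0=np.array(v0,float); free=np.array(free)
    def cost(d):
        v=v0.copy(); v[free]+=d; s=0
        for p,m in views:
            r=render(p,parts,v,tilt); s+=1-np.minimum(r,m).sum()/np.maximum(r,m).sum()
        return s/len(views)
    n=len(free); sim=np.zeros((n+1,n))
    for i,f in enumerate(free): sim[i+1,i]=.15 if f==3 else .015
    best=minimize(cost,np.zeros(n),method="Nelder-Mead",options=dict(initial_simplex=sim,xatol=1e-4,fatol=1e-4,maxiter=250))
    v=v0.copy(); v[free]+=best.x; return v,best.fun
def ray(p,px,z):
    d=R.from_rotvec(p["attitude"]).apply(np.linalg.inv(p["K"])@[px[0],px[1],1]); return p["eye"]+d*(z-p["eye"][2])/d[2]
def find(cam,q,px):
    c=[d for d in nets.silhouettes(cam,q) if d["extent"][0]<px[0]<d["extent"][2] and d["extent"][1]<px[1]<d["extent"][3]]
    return c[0]["mask"] if c else None
E
python3 - <<'E'
from h import *
P={n:cams.camera_params(n) for n in("top","scene")}
for n in P: cams.grab_frame(n)
def go(q,parts,pt,ps,z,tilt,free,yaw0,fill):
    vs={}
    for n,px in(("top",pt),("scene",ps)):
        m=find(n,q,px)
        if m is None: print("none",n,q); continue
        m=m.astype(np.uint8)
        if fill:
            c,_=cv2.findContours(m,cv2.RETR_EXTERNAL,2); c=max(c,key=cv2.contourArea); cv2.drawContours(m,[c],-1,1,-1)
        vs[n]=(P[n],m.astype(np.float32))
    g=ray(P["top"],pt,z); 
    for name,vv in (("both",list(vs.values())),)+tuple((k,[w]) for k,w in vs.items()):
        for y in yaw0:
            v,c=fit(vv,parts,[g[0],g[1],z if tilt else 0,y],tilt,free if name=="both" else [0,1,3]); print(q,name,v.round(4),round(c,3))
go("mould_a",MOULD,(476,272),(205,222),.04,0,[0,1,3],[0.,],True)
go("cover",COVER,(205,220),(397,278),.065,np.radians(35),[0,1,2,3],[.2,-.2],True)
go("puck",[box(-.028,.028,-.028,.028,0,.03)],(217,320),(398,240),.03,0,[0,1],[0],True)
E
```

```text
mould_a both [ 0.4759 -0.334   0.     -0.0185] 0.046
mould_a top [ 0.4781 -0.3334  0.     -0.0173] 0.023
mould_a scene [ 0.4733 -0.3364  0.     -0.0173] 0.026
cover both [0.6024 0.2601 0.0646 0.2801] 0.059
cover both [0.6027 0.26   0.0644 0.2673] 0.059
cover top [0.6031 0.2603 0.065  0.2852] 0.067
cover top [0.6029 0.2598 0.065  0.2668] 0.067
cover scene [0.6031 0.2602 0.065  0.2753] 0.051
cover scene [0.6024 0.2603 0.065  0.29  ] 0.052
none top puck
puck both [0.3788 0.2354 0.     0.    ] 0.226
puck scene [0.3784 0.2349 0.     0.0813] 0.215
```

The fits agree across both cameras. The full mould is at (0.476, -0.334) with yaw -0.018. The cover is at (0.603, 0.260, 0.0645) with yaw 0.275 at 35°, which matches the expected 65 mm height.

The tool can only point down. I'll grip the leaning handle vertically, lay the cover flat on free bench, re-grip it square, then place it.

{"method": "drive_tool", "body": {
  "motion": "0 0 0 7; 0 0 0 7; 0 0 0 7; 0 0 0 7; 0 0 0 7",
  "gripper": 0.06,
  "newtons": 30
}}

```text
time_s: 1.42
ee_pos: [0.265, 0.566, 0.2453]
tool_rot: [1.581, 2.715, -0.0]
wrist_force: [1.0, 0.6, 0.3]
gripper_width: 0.471
grip_force: 0.0
```

{"method": "drive_tool", "body": {
  "motion": "0 0 0 7; 0 0 0 7; -35 20 0 0; -35 20 0 0; -35 20 0 0"
}}

```text
time_s: 1.83
ee_pos: [0.3518, 0.481, 0.2454]
tool_rot: [1.89, 2.51, 0.001]
wrist_force: [1.3, 0.3, 0.5]
gripper_width: 0.472
grip_force: 0.0
```

{"method": "drive_tool", "body": {
  "motion": "-35 20 0 0; -35 20 0 0; -35 20 0 0; -35 20 0 0; -35 20 0 0"
}}

```text
time_s: 2.25
ee_pos: [0.4968, 0.3391, 0.2455]
tool_rot: [1.892, 2.508, 0.001]
wrist_force: [-0.7, 1.0, -0.2]
gripper_width: 0.474
grip_force: 0.0
```

{"method": "drive_tool", "body": {
  "motion": "-35 20 0 0; -35 20 0 0; 0 0 0 0; 0 0 0 0"
}}

```text
time_s: 2.58
ee_pos: [0.5547, 0.2827, 0.2451]
tool_rot: [-1.897, -2.504, -0.0]
wrist_force: [-0.6, 0.1, -0.1]
gripper_width: 0.47
grip_force: 0.0
```

{"method": "drive_tool", "body": {
  "motion": "-35 21 0 0; 0 0 0 0; 0 0 0 0"
}}

```text
time_s: 2.83
ee_pos: [0.5831, 0.2565, 0.2451]
tool_rot: [-1.893, -2.506, 0.0]
wrist_force: [-0.9, -0.0, -0.1]
gripper_width: 0.471
grip_force: 0.0
```

```bash
python3 - <<'E'
from h import *
p=cams.camera_params("wrist"); im=cams.grab_frame("wrist"); s=monitor.state(); print(s["ee_pos"],s["tool_rot"])
ds=nets.silhouettes("wrist","cover"); print([(round(d["score"],2),d["extent"]) for d in ds])
v0=[.6027,.26,.0645,.275]; t=np.radians(35)
if ds:
    print(fit([(p,ds[0]["mask"].astype(np.float32))],COVER,v0,t,[0,1,3]))
    c,_=cv2.findContours(ds[0]["mask"].astype(np.uint8),0,2); cv2.drawContours(im,c,-1,(0,0,255),1)
for b in COVER:
    q=proj(p,pose(v0,t).apply(b)+v0[:3]); cv2.polylines(im,[cv2.convexHull(q.astype(np.int32))],True,(0,255,0),1)
cv2.imwrite("pics/w1.png",im)
E
```

```text
[0.5823156  0.25709648 0.24517014] [-1.89138439e+00 -2.50711452e+00  4.84329215e-04]
[(0.82, [285.0, 131.6, 413.1, 305.6])]
(array([0.60087334, 0.26058308, 0.0645    , 0.2821683 ]), np.float64(0.035761117935180664))
```

View pics/w1.png

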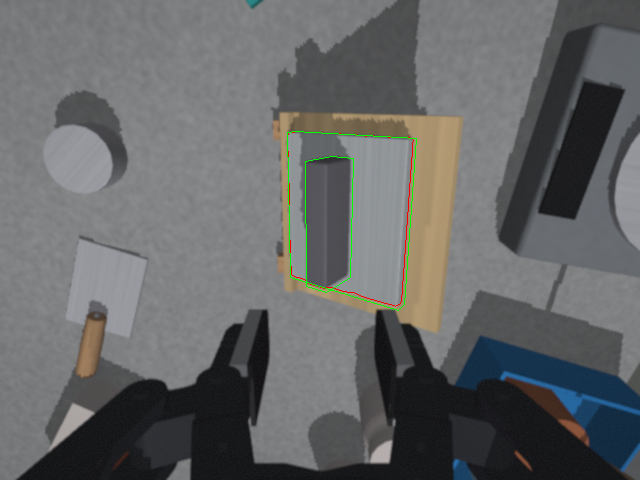

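The wrist view confirms the fit: the green model lies on the cover mask, and the handle spans (305–350, 157–288). Descending with the fingers part closed.

{"method": "drive_tool", "body": {
  "motion": "-2 1 40 0; 0 0 40 0; 0 0 30 0; 0 0 20 0; 0 0 8 0"
}}

```text
time_s: 3.35
ee_pos: [0.5802, 0.2552, 0.1032]
tool_rot: [-1.887, -2.506, 0.01]
wrist_force: [-0.1, 0.3, 0.4]
gripper_width: 0.471
grip_force: 0.0
```

{"method": "drive_tool", "body": {
  "motion": "0 0 4 0; 0 0 3 0; 0 0 0 0; 0 0 0 0"
}}

```text
time_s: 3.68
ee_pos: [0.5858, 0.2555, 0.1022]
tool_rot: [1.891, 2.507, 0.004]
wrist_force: [0.3, 0.1, -0.2]
gripper_width: 0.47
grip_force: 0.0
```

```bash
python3 - <<'E'
from h import *
im=cams.grab_frame("wrist"); cv2.imwrite("pics/w2.png",im)
s=monitor.state(); print(s["ee_pos"],s["wrist_force"])
E
```

```text
[0.58588329 0.25537963 0.10224914] [ 0.55773784 -0.25397373 -0.33176346]
```

View pics/w2.png

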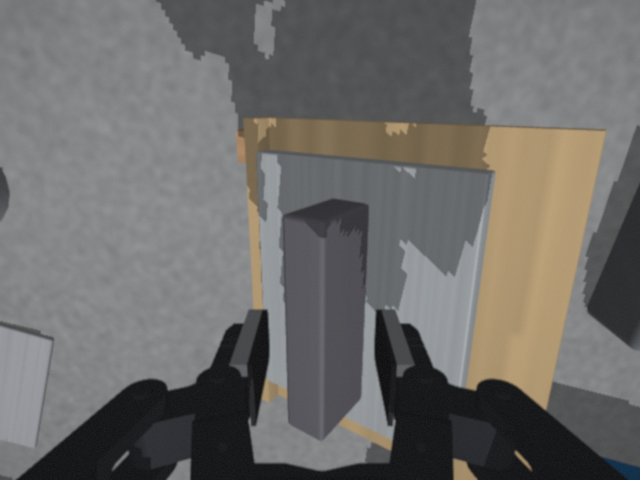

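The handle at (285–368, 200–440) sits between the pads. Lowering slightly, then closing.

{"method": "drive_tool", "body": {
  "motion": "0 -1 3 0; 0 0 0 0; 0 0 0 0"
}}

```text
time_s: 3.98
ee_pos: [0.5837, 0.2544, 0.0977]
tool_rot: [1.893, 2.507, 0.001]
wrist_force: [-0.1, -0.2, -0.8]
gripper_width: 0.469
grip_force: 0.0
```

{"method": "drive_tool", "body": {
  "motion": "0 0 0 0; 0 0 0 0; 0 0 0 0; 0 0 0 0; 0 0 0 0",
  "gripper": 1,
  "newtons": 30
}}

```text
time_s: 4.4
ee_pos: [0.5846, 0.2547, 0.0982]
tool_rot: [1.892, 2.506, 0.003]
wrist_force: [0.6, 0.5, 4.6]
gripper_width: 0.281
grip_force: 29.3
```

```bash
python3 - <<'E'
from h import *
im=cams.grab_frame("wrist"); cv2.imwrite("pics/w3.png",im)
s=monitor.state(); print(s["ee_pos"],s["wrist_force"],s["gripper_width"]*85,s["grip_force"])
E
```

```text
[0.58467085 0.25470064 0.09821039] [0.82229608 0.09271983 5.37686195] 23.564127367754764 29.35858976561576
```

View pics/w3.png

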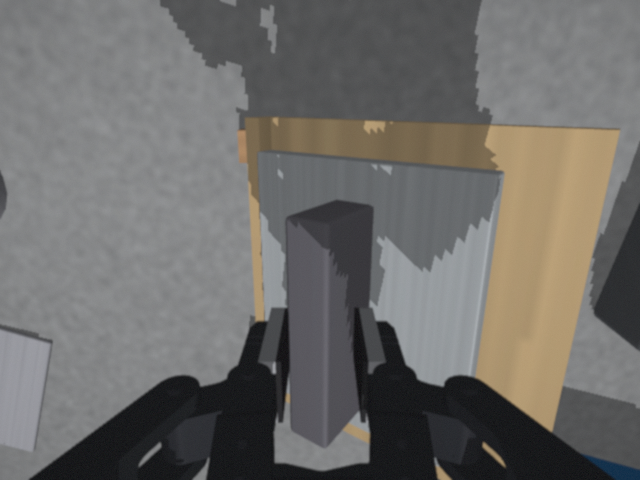

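{"method": "drive_tool", "body": {
  "motion": "0 0 -4 0; 0 0 -8 0; 0 0 -12 0; 0 0 -15 0; 0 0 -15 0",
  "newtons": 40
}}

```text
time_s: 4.87
ee_pos: [0.581, 0.2538, 0.1503]
tool_rot: [-1.89, -2.505, 0.008]
wrist_force: [0.1, -0.5, -4.3]
gripper_width: 0.199
grip_force: 38.5
```

{"method": "drive_tool", "body": {
  "motion": "0 0 -25 0; 0 0 -25 0; 0 0 -25 0; 0 0 0 0; 0 0 0 0"
}}

```text
time_s: 5.28
ee_pos: [0.5837, 0.2546, 0.2271]
tool_rot: [1.892, 2.507, 0.002]
wrist_force: [-0.4, 0.1, -4.5]
gripper_width: 0.199
grip_force: 38.6
```

```bash
python3 - <<'E'
from h import *
im=cams.grab_frame("wrist"); p=cams.camera_params("wrist"); sc=cams.grab_frame("scene")
s=monitor.state(); print(s["ee_pos"],s["wrist_force"],s["gripper_width"]*85,s["grip_force"])
cv2.imwrite("pics/c4.png",np.hstack([cv2.resize(im,(400,300)),cv2.resize(sc[180:330,320:520],(400,300))]))
E
```

```text
[0.58178796 0.25395769 0.22390033] [-0.62328079  0.58267422 -3.97365645] 17.16067972508023 38.552691587246954
```

View pics/c4.png

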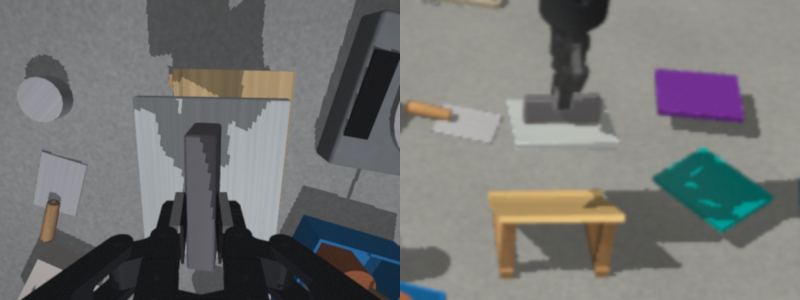

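Gripping levelled the cover. The opening is now 17 mm, the handle thickness, and both views show the plate horizontal. So I'll skip the bench step and carry it to the mould.

{"method": "drive_tool", "body": {
  "motion": "0 0 0 5.6; 0 0 0 5.6; 0 0 0 5.6; -10 -2 0 0; -20 -3 0 0",
  "newtons": 60
}}

```text
time_s: 5.8
ee_pos: [0.5766, 0.225, 0.2235]
tool_rot: [-2.231, -2.208, 0.005]
wrist_force: [-0.1, -0.3, -4.1]
gripper_width: 0.19
grip_force: 59.6
```

{"method": "drive_tool", "body": {
  "motion": "-30 -5 0 0; -35 -6 0 0; -35 -6 0 0; -35 -6 0 0; -35 -6 0 0"
}}

```text
time_s: 6.22
ee_pos: [0.544, 0.0531, 0.2242]
tool_rot: [-2.233, -2.206, 0.005]
wrist_force: [0.4, -0.9, -3.8]
gripper_width: 0.191
grip_force: 59.6
```

{"method": "drive_tool", "body": {
  "motion": "-35 -6 0 0; -35 -6 0 0; -35 -6 0 0; -35 -6 0 0; -35 -6 0 0"
}}

```text
time_s: 6.63
ee_pos: [0.5112, -0.121, 0.2245]
tool_rot: [-2.233, -2.205, 0.003]
wrist_force: [1.5, -0.1, -4.0]
gripper_width: 0.187
grip_force: 59.6
```

{"method": "drive_tool", "body": {
  "motion": "-35 -6 0 0; -35 -6 0 0; -30 -5 0 0; -30 -5 0 0; -20 -3 0 0"
}}

```text
time_s: 7.05
ee_pos: [0.484, -0.2714, 0.2244]
tool_rot: [-2.236, -2.203, 0.003]
wrist_force: [0.9, 0.9, -3.6]
gripper_width: 0.183
grip_force: 59.6
```

{"method": "drive_tool", "body": {
  "motion": "0 0 0 0; 0 0 0 0; 0 0 0 0"
}}

```text
time_s: 7.3
ee_pos: [0.4851, -0.2683, 0.2248]
tool_rot: [-2.235, -2.203, 0.0]
wrist_force: [-0.7, -0.8, -4.3]
gripper_width: 0.187
grip_force: 59.6
```

{"method": "drive_tool", "body": {
  "motion": "-20 0 0 0; -35 0 0 0; -35 0 0 0; -35 0 0 0; -35 0 0 0"
}}

```text
time_s: 7.72
ee_pos: [0.4841, -0.4286, 0.2257]
tool_rot: [-2.234, -2.207, -0.0]
wrist_force: [0.7, 0.7, -4.0]
gripper_width: 0.188
grip_force: 59.6
```

{"method": "drive_tool", "body": {
  "motion": "-35 0 0 0; -30 0 0 0; -10 0 0 0; 0 0 0 0; 0 0 0 0"
}}

```text
time_s: 8.13
ee_pos: [0.4829, -0.5027, 0.2253]
tool_rot: [-2.235, -2.204, -0.002]
wrist_force: [1.4, 0.3, -3.1]
gripper_width: 0.192
grip_force: 59.6
```

```bash
cat > look.py <<'E'
from h import *
s=monitor.state(); p=cams.camera_params("wrist"); im=cams.grab_frame("wrist"); s=monitor.state()
print(s["ee_pos"],s["tool_rot"])
e=s["ee_pos"]; a=s["tool_rot"]; yaw=2*np.arctan2(a[1],a[0])-np.pi/2; yaw=(yaw+np.pi/2)%np.pi-np.pi/2; print("toolyaw",yaw)
def crop(ds,lim):
    return [(d["score"],d["extent"].__repr__(),d["mask"]) for d in ds]
W=300
orig=render
import h
def rc(p,parts,v,t,S=4):
    r=orig(p,parts,v,t,S); r[W:]=0; return r
h.render=rc
for q,parts,v0,free in (("cover",COVER,[e[0],e[1],e[2]-.045,yaw],[0,1,2,3]),("mould_a",MOULD,[.476,-.334,0,-.018],[0,1,3])):
    for d in nets.silhouettes("wrist",q)[:3]:
        m=d["mask"].astype(np.uint8); print(q,round(d["score"],2),d["extent"])
        c,_=cv2.findContours(m,0,2); cv2.drawContours(m,[max(c,key=cv2.contourArea)],-1,1,-1); m=m.astype(np.float32); m[W:]=0
        if m.sum()<500: continue
        v,f=fit([(p,m)],parts,v0,0,free); print("  ",v.round(4),round(f,3))
        if f<.2:
            for b in parts: cv2.polylines(im,[cv2.convexHull(proj(p,pose(v,0).apply(b)+v[:3]).astype(np.int32))],True,(0,255,0),1)
cv2.imwrite("pics/w5.png",im)
E
python3 look.py
```

```text
[ 0.48297861 -0.50201056  0.22548381] [-2.23463701e+00 -2.20427046e+00 -1.64036744e-03]
toolyaw -0.01368177936388193
cover 0.71 [209.9, 152.4, 463.7, 432.4]
   [ 0.4888 -0.502   0.1762 -0.0294] 0.009
cover 0.48 [270.2, 0.0, 343.8, 21.8]
   [ 0.483  -0.502   0.1805 -0.0137] 1.0
mould_a 0.77 [227.4, 0.7, 381.4, 60.5]
   [ 0.4747 -0.3331  0.     -0.0201] 0.128
```

View pics/w5.png

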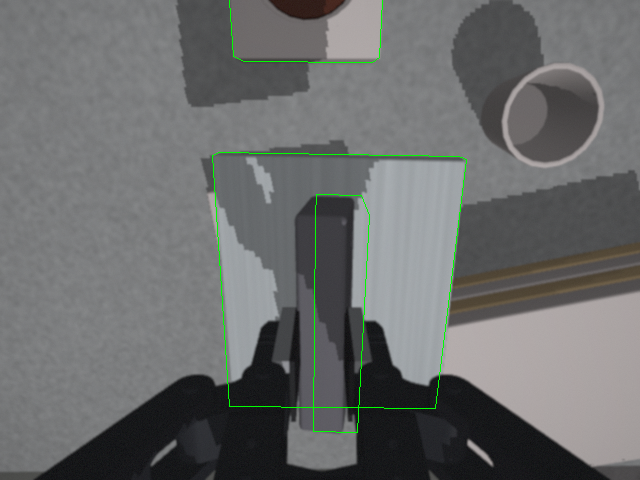

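The model's handle outline is about 15 px to the right of the real handle (end face at 296–355, 197–215). So the plate still has some tilt, and I'll fit that as well.

```bash
cat > tilt.py <<'E'
from h import *
import h,sys
W=300; orig=render
def rc(p,parts,v,t,S=4):
    r=orig(p,parts,v,t,S); r[W:]=0; return r
h.render=rc
def run(corners):
    p=cams.camera_params("wrist"); cams.grab_frame("wrist"); s=monitor.state(); e=s["ee_pos"]; print(e,s["gripper_width"])
    d=nets.silhouettes("wrist","cover")[0]; m=d["mask"].astype(np.uint8)
    c,_=cv2.findContours(m,0,2); cv2.drawContours(m,[max(c,key=cv2.contourArea)],-1,1,-1); m=m.astype(np.float32); m[W:]=0
    E=np.array([[-.009,.045,.01],[.009,.045,.01],[-.009,.045,.042],[.009,.045,.042]])
    for t in (0,5,10,15,20):
        T=np.radians(t); v,f=fit([(p,m)],COVER,[e[0]+.004,e[1],e[2]-.045,-.02],T,[0,1,2,3])
        q=proj(p,pose(v,T).apply(E)+v[:3]); print(t,v.round(4),round(f,4),q.round(0).astype(int).tolist(), "err",np.abs(q-corners).mean().round(1))
run(np.array([[310,197],[355,197],[296,215],[354,215]]))
E
python3 tilt.py
```

```text
[ 0.48323153 -0.50207444  0.22629776] 0.1886815524979385
0 [ 0.489  -0.5014  0.1765 -0.0284] 0.0082 [[317, 195], [361, 195], [315, 215], [369, 216]] err 6.6
5 [ 0.4889 -0.5014  0.1766 -0.0197] 0.006 [[313, 194], [357, 195], [303, 215], [357, 216]] err 2.7
10 [ 0.4887 -0.5012  0.1781 -0.0113] 0.0056 [[310, 194], [354, 196], [291, 215], [344, 217]] err 2.8
15 [ 0.4884 -0.5008  0.1809 -0.0029] 0.0072 [[306, 195], [350, 197], [278, 215], [331, 218]] err 6.8
20 [ 0.4881 -0.5003  0.1845  0.0079] 0.0099 [[303, 195], [346, 198], [265, 216], [317, 220]] err 11.6
```

Best match is a tilt of about 7.5°, with yaw -0.015 and the handle held near its top. I'll move over the mould, lower until the low edge touches, and press it flat with a light grip.

{"method": "drive_tool", "body": {
  "motion": "20 -2 0 0; 35 -2 0 0; 35 -2 0 0; 35 -2 0 0; 25 -2 0 0"
}}

```text
time_s: 8.8
ee_pos: [0.4746, -0.35, 0.2265]
tool_rot: [-2.235, -2.205, -0.002]
wrist_force: [0.2, 0.7, -5.1]
gripper_width: 0.187
grip_force: 59.6
```

{"method": "drive_tool", "body": {
  "motion": "17 0 0 0; 0 0 20 0; 0 0 35 0; 0 0 30 0; 0 0 15 0"
}}

```text
time_s: 9.22
ee_pos: [0.474, -0.335, 0.1231]
tool_rot: [-2.235, -2.202, 0.001]
wrist_force: [-1.3, 0.3, -4.4]
gripper_width: 0.184
grip_force: 59.5
```

{"method": "drive_tool", "body": {
  "motion": "0 0 5 0; 0 0 0 0; 0 0 0 0; 0 0 0 0"
}}

```text
time_s: 9.55
ee_pos: [0.4769, -0.3382, 0.1234]
tool_rot: [2.236, 2.201, 0.0]
wrist_force: [0.8, 0.4, -3.4]
gripper_width: 0.192
grip_force: 59.6
```

```bash
sed -i 's/for t in (0,5,10,15,20)/for t in (5,7.5,10)/' tilt.py; python3 tilt.py; python3 -c "
from bench import monitor,cams
for i in range(3): cams.grab_frame('top'); s=monitor.state(); print(s['ee_pos'],s['tool_rot'])"
```

```text
[ 0.4769369  -0.33822834  0.12348741] 0.18913412020314319
5 [ 0.4829 -0.3379  0.0737 -0.0204] 0.0053 [[313, 194], [358, 195], [304, 215], [357, 217]] err 2.8
7.5 [ 0.4828 -0.3379  0.0743 -0.0165] 0.0047 [[312, 194], [356, 196], [297, 215], [351, 217]] err 1.6
10 [ 0.4827 -0.3378  0.0752 -0.0122] 0.0046 [[310, 195], [354, 196], [291, 215], [345, 218]] err 2.7
[ 0.47654155 -0.33790192  0.12306801] [2.23622517e+00 2.20183127e+00 3.00166652e-04]
[ 0.47632459 -0.33770698  0.12276898] [2.23661278e+00 2.20223203e+00 2.33314894e-04]
[ 0.47607746 -0.33748458  0.12240492] [2.23714837e+00 2.20276232e+00 2.11961464e-04]
```

{"method": "drive_tool", "body": {
  "motion": "1 0 10 0; 0 0 8 0; 0 0 4 0; 0 0 0 0; 0 0 0 0",
  "newtons": 30
}}

```text
time_s: 10.22
ee_pos: [0.4748, -0.3353, 0.0982]
tool_rot: [-2.237, -2.203, 0.0]
wrist_force: [0.2, -0.2, -4.4]
gripper_width: 0.19
grip_force: 59.6
```

{"method": "drive_tool", "body": {
  "motion": "0 0 2 0; 0 0 2 0; 0 0 2 0; 0 0 0 0; 0 0 0 0",
  "newtons": 20
}}

```text
time_s: 10.63
ee_pos: [0.4763, -0.3364, 0.0945]
tool_rot: [2.237, 2.203, 0.001]
wrist_force: [1.3, 1.8, 2.4]
gripper_width: 0.188
grip_force: 58.9
```

Contact is made: Fz went from -4.4 to +2.4 N. Now lightening the grip and pressing flat.

{"method": "drive_tool", "body": {
  "motion": "0 0 0 0; 0 0 1 0; 0 0 1 0; 0 0 1 0; 0 0 0 0",
  "gripper": 1,
  "newtons": 20
}}

```text
time_s: 11.05
ee_pos: [0.4778, -0.3368, 0.0922]
tool_rot: [2.235, 2.201, 0.004]
wrist_force: [2.3, 2.8, 7.3]
gripper_width: 0.185
grip_force: 57.1
```

{"method": "drive_tool", "body": {
  "motion": "0 0 1 0; 0 0 1 0; 0 0 1 0; 0 0 1 0; 0 0 0 0"
}}

```text
time_s: 11.47
ee_pos: [0.479, -0.3374, 0.0888]
tool_rot: [2.233, 2.2, 0.005]
wrist_force: [5.1, 2.7, 7.2]
gripper_width: 0.186
grip_force: 59.2
```

```bash
sed -i 's/for t in (5,7.5,10)/for t in (0,4,8)/' tilt.py; sed -i 's/^run/cv2.imwrite("pics\/w6.png",cams.grab_frame("wrist"))\nrun/' tilt.py; python3 tilt.py
```

```text
[ 0.47895004 -0.33733972  0.08885111] 0.18601956161385366
0 [ 0.4801 -0.3367  0.0404 -0.0262] 0.006 [[303, 194], [348, 195], [300, 216], [354, 216]] err 3.1
4 [ 0.48   -0.3366  0.0406 -0.0178] 0.0057 [[301, 194], [345, 195], [290, 215], [344, 216]] err 5.2
8 [ 0.4798 -0.3365  0.0418 -0.0125] 0.007 [[298, 194], [342, 196], [280, 215], [334, 217]] err 8.4
```

View pics/w6.png

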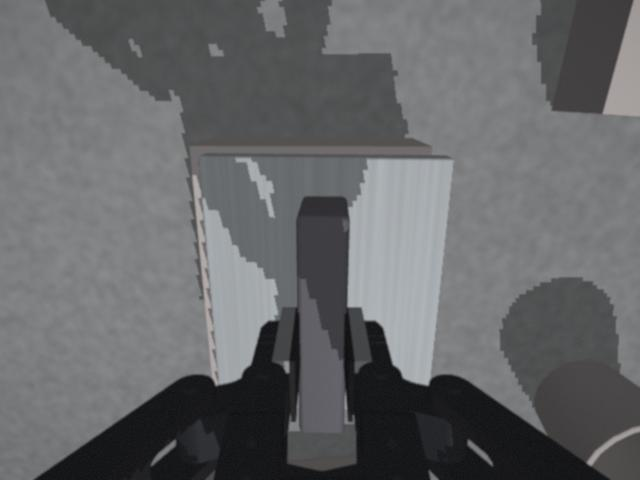

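The cover is flat now at z = 0.0404, but offset about +4.5 mm in x and -3 mm in y: strips of mould show on the left (195) and at the far edge (148). I'll re-grip deeper and correct it.

{"method": "drive_tool", "body": {
  "motion": "0 0 0 0; 0 0 0 0; 0 0 0 0; 0 0 0 0",
  "gripper": 0.3
}}

```text
time_s: 11.95
ee_pos: [0.4747, -0.3356, 0.0856]
tool_rot: [-2.238, -2.203, 0.001]
wrist_force: [0.7, 0.7, 0.4]
gripper_width: 0.348
grip_force: 0.0
```

{"method": "drive_tool", "body": {
  "motion": "0 0 8 0; 0 0 6 0; 0 0 0 0; 0 0 0 0"
}}

```text
time_s: 12.28
ee_pos: [0.4746, -0.3353, 0.0711]
tool_rot: [-2.237, -2.202, 0.0]
wrist_force: [0.2, -0.3, 0.1]
gripper_width: 0.348
grip_force: 0.0
```

{"method": "drive_tool", "body": {
  "motion": "0 0 0 0; 0 0 0 0; 0 0 0 0; 0 0 0 0; 0 0 0 0",
  "gripper": 1,
  "newtons": 40
}}

```text
time_s: 12.7
ee_pos: [0.4755, -0.3359, 0.0722]
tool_rot: [2.239, 2.204, -0.0]
wrist_force: [0.7, -0.1, -1.9]
gripper_width: 0.204
grip_force: 40.0
```

```bash
sed -i 's/for t in (0,4,8)/for t in (0,3)/' tilt.py; python3 tilt.py; python3 - <<'E'
from h import *
im=cams.grab_frame("wrist"); p=cams.camera_params("wrist")
v=[.4755,-.3335,0,-.019]; cv2.polylines(im,[cv2.convexHull(proj(p,pose(v,0).apply(MOULD[0])+v[:3]).astype(np.int32))],True,(0,0,255),1)
cv2.imwrite("pics/w7.png",cv2.resize(im[110:350,160:480],(800,600),interpolation=cv2.INTER_NEAREST))
s=monitor.state(); print(s["ee_pos"],s["wrist_force"],s["gripper_width"],s["time_s"])
E
```

```text
[ 0.47544245 -0.33586854  0.07222641] 0.20101372293152572
0 [ 0.4751 -0.3373  0.0387 -0.0152] 0.0048 [[297, 209], [346, 209], [292, 236], [352, 236]] err 11.9
3 [ 0.475  -0.3373  0.039  -0.0085] 0.0053 [[295, 209], [344, 210], [283, 236], [343, 236]] err 14.6
[ 0.47540352 -0.33586731  0.0722141 ] [ 1.00655846 -0.14459436 -3.22926419] 0.1978441361166831 12.9
```

View pics/w7.png

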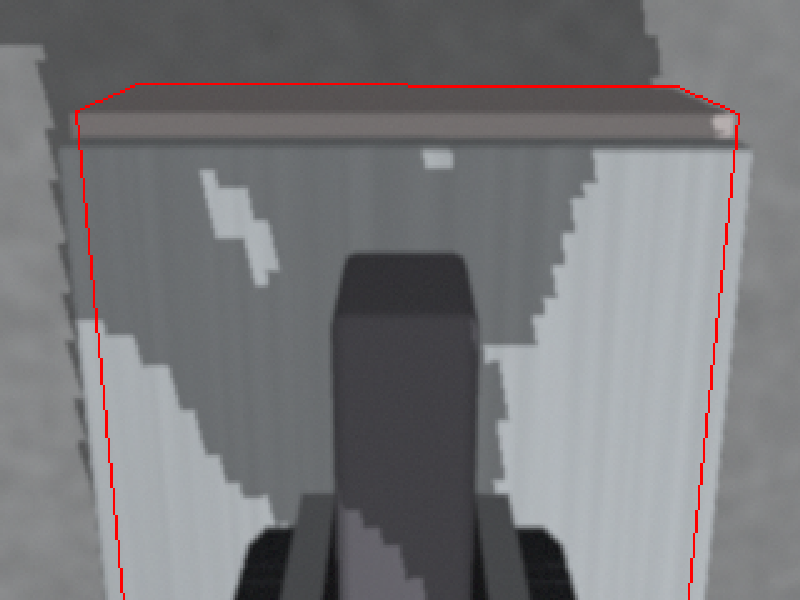

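Re-gripping centred x: the plate's edges at 60 and 752 are symmetric about the mould's at 75 and 738. The y offset of about 3.8 mm remains. Lifting slightly, shifting and lowering.

{"method": "drive_tool", "body": {
  "motion": "0 0 -3 0; 0 0 0 0; 4 0 0 0; 0 0 0 0; 0 0 0 0"
}}

```text
time_s: 13.32
ee_pos: [0.4752, -0.3313, 0.075]
tool_rot: [-2.237, -2.204, 0.0]
wrist_force: [-0.5, -0.0, -3.7]
gripper_width: 0.204
grip_force: 39.8
```

{"method": "drive_tool", "body": {
  "motion": "0 0 1 0; 0 0 1 0; 0 0 1 0; 0 0 0 0; 0 0 0 0"
}}

```text
time_s: 13.73
ee_pos: [0.4756, -0.3319, 0.0722]
tool_rot: [2.239, 2.204, 0.0]
wrist_force: [0.7, 0.5, -2.9]
gripper_width: 0.199
grip_force: 39.8
```

```bash
python3 tilt.py; python3 -c "
from bench import monitor
s=monitor.state(); print(s['ee_pos'],s['wrist_force'],s['gripper_width'])"
```

```text
[ 0.47556436 -0.33194372  0.07225915] 0.20203121091668558
0 [ 0.4752 -0.3334  0.0387 -0.0154] 0.0061 [[297, 209], [346, 209], [292, 236], [352, 236]] err 12.0
3 [ 0.4751 -0.3334  0.0388 -0.009 ] 0.0063 [[295, 209], [343, 210], [283, 236], [343, 236]] err 14.7
[ 0.47556756 -0.33191436  0.07225067] [ 0.43943545  0.31362894 -4.13944612] 0.20345129205028203
```

On target at (0.4752, -0.3334), but Fz shows the arm still carries the weight. Lowering until it seats.

{"method": "drive_tool", "body": {
  "motion": "0 0 0.7 0; 0 0 0 0; 0 0 0.7 0; 0 0 0 0; 0 0 0 0"
}}

```text
time_s: 14.3
ee_pos: [0.4756, -0.332, 0.0722]
tool_rot: [2.238, 2.204, -0.0]
wrist_force: [-2.9, 2.8, 5.6]
gripper_width: 0.2
grip_force: 41.2
```

Seated: Fz is now +5.6 N. Releasing, backing straight up and checking.

{"method": "drive_tool", "body": {
  "motion": "0 0 0 0; 0 0 0 0; 0 0 0 0; 0 0 0 0",
  "gripper": 0
}}

```text
time_s: 14.63
ee_pos: [0.4759, -0.3322, 0.071]
tool_rot: [2.238, 2.204, 0.0]
wrist_force: [-0.5, 0.4, -0.4]
gripper_width: 0.501
grip_force: 0.0
```

{"method": "drive_tool", "body": {
  "motion": "0 0 -10 0; 0 0 -30 0; 0 0 -40 0; 0 0 -40 0; -40 0 -20 0"
}}

```text
time_s: 15.05
ee_pos: [0.4765, -0.3659, 0.2157]
tool_rot: [2.23, 2.208, 0.004]
wrist_force: [1.3, -1.1, 0.3]
gripper_width: 0.499
grip_force: 0.0
```

{"method": "drive_tool", "body": {
  "motion": "-40 0 0 0; -40 0 0 0; 0 0 0 0; 0 0 0 0; 0 0 0 0"
}}

```text
time_s: 15.47
ee_pos: [0.4734, -0.4489, 0.2095]
tool_rot: [-2.238, -2.203, -0.001]
wrist_force: [-0.4, 0.9, -0.2]
gripper_width: 0.502
grip_force: 0.0
```

```bash
python3 - <<'E'
from h import *
p=cams.camera_params("wrist"); im=cams.grab_frame("wrist"); print(monitor.state()["ee_pos"])
for d in nets.silhouettes("wrist","cover")[:2]:
    print(d["score"],d["extent"]); print(fit([(p,d["mask"].astype(np.float32))],COVER,[.4755,-.3335,.04,-.018],0,[0,1,3]))
for v,parts,c in (([.4755,-.3335,0,-.019],MOULD,(0,0,255)),([.4755,-.3335,.04,-.019],COVER,(0,255,0))):
    for b in parts: cv2.polylines(im,[cv2.convexHull(proj(p,pose(v,0).apply(b)+v[:3]).astype(np.int32))],True,c,1)
cv2.imwrite("pics/w8.png",im)
E
```

```text
[ 0.47348296 -0.4481627   0.20937675]
0.89 [237.7, 0.6, 402.8, 141.4]
(array([ 0.47513726, -0.33286227,  0.04      , -0.01506357]), np.float64(0.0065024495124816895))
```

View pics/w8.png

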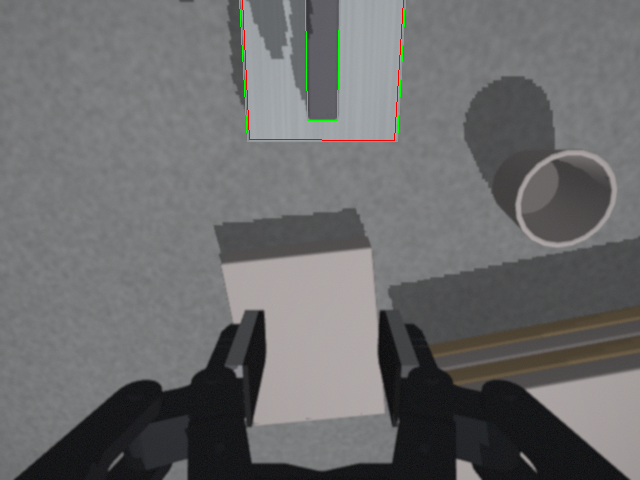

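The cover lies on the mould within about 1 mm. Its near edge, at row 140, matches the model, no mould rim shows, and the arm is clear.

```bash
python3 -c "
from bench import ticket
print(ticket.sign_off())"
```

```text
the job is handed in; nothing more can be done
None
```

The cover is lying flat on the full mould, centred to about 1 mm by the last wrist-camera fit, with the gripper released and clear; the job is handed in, but sign-off returned no verdict.

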